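# Empty the beads from the planter bowl and load it as a decorating kit

## Task

Tip the wooden beads out of the dark brown planter bowl into the square plywood tray, then stand the empty bowl upright on the round cork mat and let go of it. Then put the stubby paint marker, the wooden printing stamp and the little glass jar, one after the other, into the bowl. All the beads must stay in the tray, and the tape roll, brush and cork block must stay where they are.

Things in the scene. Friction and masses are not known exactly. Their poses are not given: they have to be found in the camera images.
- bowl: dark brown plastic planter bowl, round, open: outer radius 46 mm at the foot, 85 mm at the rim, 58 mm high; straight wall 8 mm thick leaning outward 34 degrees from vertical; floor 8 mm thick (inner radius 38 mm at the floor, 75 at the rim), 300 g. Starts upright on the table, four beads in it. Grip: pinch the wall, gripper leaning like the wall. Origin: centre of its underside, z up
- mat: round cork mat, radius 70 mm, 4 mm thick, fixed to the table. Origin: centre of its underside
- tray: square open plywood tray, 200 x 200 mm outside, 40 mm high, walls and floor 5 mm, fixed to the table. Origin: centre of its underside; x and y along its sides
- bead0: round wooden bead, 26 mm diameter, 12 g, one of four alike, at first in the bowl. Origin: its centre
- bead1: round wooden bead, 26 mm diameter, 12 g, one of four alike, at first in the bowl. Origin: its centre
- bead2: round wooden bead, 26 mm diameter, 12 g, one of four alike, at first in the bowl. Origin: its centre
- bead3: round wooden bead, 26 mm diameter, 12 g, one of four alike, at first in the bowl. Origin: its centre
- marker: stubby white paint marker with a square grey cap, lying on the table: 84 mm long (along its x), 21 mm thick, the cap is the +x end (34 mm long, 21 mm square), the barrel is 20 mm in diameter. Origin: on its underside at mid-length
- stamp: wooden printing stamp standing on the table: a block 36 x 36 x 16 mm with a round knob on top (22 mm diameter between 32 and 42 mm up; total height 48 mm; neck 14 mm). Origin: centre of its underside; z up through the knob
- jar: small closed glass jar with a white lid, standing on the table, 34 mm diameter, 38 mm high. Origin: centre of its underside; z up
- tape: roll of paper tape lying flat, 90 mm outside diameter, 24 mm high; leave it. Origin: centre of its underside
- brush: paint brush lying, 200 mm long along its x; leave it. Origin: underside, about mid-length
- cork_block: cork block 90 x 60 x 30 mm; leave it. Origin: centre of its underside
Things that resemble listed ones, but are neither listed nor needed, are in the scene too. Leave any turquoise or yellow look-alike of the marker alone.

How it is judged:
By the outcome, as a careful person would: the job done as asked, in the order asked, and still so for the second after the job is handed in, with the robot touching nothing.
It also fails if it takes over 72 s, if anything falls off the work surface, if the arm or the gripper's body presses on something with over 40 N, if the wrist force passes 120 N, or if a joint passes its speed limit or range.

## Robot

A 6-joint arm with a two-finger parallel gripper is mounted at the origin on the work surface. World frame = base frame: x ahead of the robot, y to its left, z up, the work surface at z = 0. Lengths are in m, angles in degrees, forces in N, time in s.
With the tool pointing down it reaches from about 0.4 to 0.825 m from the base axis. Payload 7 kg.
Tool frame: the origin (TCP) lies on the centre line of the jaws, within the pads' length; the fingertips stand 19 mm ahead of it and the grasp point (between the pads) is the TCP (r.tips_ahead is the distance from the TCP to the fingertips, in m); z points along the fingers, y is the line along which they close (so a half turn about z gives the same grasp; the last joint's range is limited). The gripper opens to 88 mm and grips with 3 to 60 N. Pads are 19 mm wide; open, the fingers measure 130 mm over their backs; the gripper's body (78 mm by 193 mm) begins 47 mm behind the grasp point.
Start: joints at [85.319, 20.546, 0.682, 0, -70.136, -16.507], TCP at [0.244, 0.629, 0.246] pointing down, gripper open.
Joint ranges: [-176.03, 176.03], [-82.01, 121.73], [-58.28, 71.71], [-173.87, 95.51], [-174.79, -0.11], [-173.66, 173.66]. Speed limits (degrees/s): [136.94, 136.94, 172.46, 180, 180, 180].

## Interface

Orientations are given as [roll, pitch, yaw] about the fixed x, y, z axes, in that order (R = Rz(yaw) Ry(pitch) Rx(roll)).
In Python, from plant import r, viewer, close_job gives the robot as it stands. The module is installed in compiled form; this text tells all that it offers.
- The arm moves only by the tool arm_command, never from a script. Its arguments are lists of equal length, an entry for each row: "travel": the shift along the world's x, y, z scaled (see below), a list of three; "delta_rot": the turn, a rotation vector about the world's x, y, z scaled (see below), a list of three. In form: {"travel": [[dx, dy, dz], ...], "delta_rot": [[rx, ry, rz], ...]}. A call has 1 to 20 rows; each row is the pose to reach, as a shift and turn from the pose commanded when the call began; what a row does not reach only later rows make up. The controller multiplies each number of a shift by 0.5 m and each number of a turn by 90 degrees. A row lasts 1/8 s, in which the tool goes at most 62.5 mm and 10.7 degrees, less where a joint would pass 70% of its speed; a pose out of reach is approached as far as the arm can. A call with a number of a shift or a turn outside -1 to 1 is refused whole. A call with a gripper value outside its range is refused whole. "grip" is the opening, from 0 (shut) to 1 (fully open), set as the call begins (left out, the last holds). The fingers move at their own pace and stop on an object; "newtons" is the grip in N (left out, the last holds). Time passes only in rows, so rows that repeat a pose let the fingers close. It gives the time, the measured TCP pose, the force, the opening and the grip force at its end, in the units of the state.
- r.get_state(): the state, without advancing time (a new reading comes with each control period).
- viewer.capture(name): name is "scene" or "top" or "wrist"; returns a dict with "img" (420x560x3 uint8, red, green, blue), "camera_matrix" (3x3 intrinsics, pixels), "R" (3x3) and "t" (3): a world point X has camera coordinates R X + t; the wrist camera has in their place "mount" (4x4, takes a point from camera to tool coordinates, whose origin is the TCP and whose axes are the flange's). Camera axes: x right, y down, z forward; pixel columns grow to the right and rows downward; lengths in m; the calibration is good to about 2 mm. The wrist camera is an equidistant fisheye: a pixel r from the principal point sees the ray r / f radians off the axis. A picture is of the moment at which its call begins: read the wrist's pose just before it. There is no depth.
- close_job(): hands the job in; it is judged then, once.
The state is a dict: "time_s": time; "joints": joint angles; "qd": joint speeds; "joint_torque": joint torques, N m; "tcp_pos": TCP position; "eef_rot": TCP orientation; "contact_force": force on the tool from outside, world axes, zero at the start; "moment": the same for the moment, N m; "gripper_width": finger opening in m; "gripper_force": force on a finger pad.
Only numpy, scipy, OpenCV 4.12 (cv2) and the standard library are available. Lean on these libraries where they do the work, as an engineer would, in place of code of your own. Each camera call takes 0.05 s, during which the arm holds its last target. There are 200 camera calls.

## Working session

There is one attempt and no reset: what is moved stays moved. The work goes in short steps, Python scripts to look and compute and a tool call to move; the robot and the scene stay as the last step left them, time stands still between calls to the robot, and variables do not carry over. Pictures are saved under pics/ and viewed, at most 10 in all, crops included, and the job is handed in when it is done.

Besides the shell and the picture viewer there is one more tool, called after "Call:" by a JSON object that holds its "op" and its "data", one argument or row to a line. arm_command: Moves the arm, as the interface text tells. Shifts and turns lie within -1 to 1; 1 stands for 0.5 m of shift or 90 degrees of turn. Its arguments: {"type":"object","properties":{"travel":{"type":"array"},"delta_rot":{"type":"array"},"grip":{"type":"number"},"newtons":{"type":"number"}},"required":["travel","delta_rot"]}

```bash
mkdir -p pics; cat > h.py <<'E'
import numpy as np, cv2
from plant import r, viewer, close_job
def cap(n,f=None):
    d=viewer.capture(n)
    if f: cv2.imwrite('pics/'+f,d['img'][:,:,::-1])
    return d
def ray(d,u,v,z):
    K=d['camera_matrix'];R=np.array(d['R']);t=np.array(d['t'])
    c=-R.T@t; w=R.T@np.linalg.solve(K,np.array([u,v,1.]))
    return c+w*(z-c[2])/w[2]
def proj(d,X):
    p=np.array(d['camera_matrix'])@(np.array(d['R'])@np.array(X)+np.array(d['t'])); return p[:2]/p[2]
E
python3 - <<'E'
from h import *
np.set_printoptions(precision=4,suppress=True)
print(r.get_state())
import pickle
D={}
for n in('top','scene'):
    d=cap(n,n+'0.png');D[n]=d
    print(n,d['camera_matrix'],d['R'],d['t'])
pickle.dump(D,open('d0.pkl','wb'))
E
```

```text
{'time_s': 0.0, 'joints': array([ 85.3198,  20.5908,   0.6324,  -0.0187, -70.1362, -16.5058]), 'qd': array([ 0.0347,  0.0172,  0.0994,  0.1074, -0.0314,  0.0185]), 'joint_torque': array([  0.0003, -58.2714,  29.3051,   6.9969,   0.0069,  -0.0002]), 'tcp_pos': array([0.2438, 0.6289, 0.2446]), 'eef_rot': array([179.9044,  -0.01  , -21.1924]), 'contact_force': array([-0.8234,  0.149 ,  0.0164]), 'moment': array([ 0.0073,  0.0082, -0.037 ]), 'gripper_force': 0.0, 'gripper_width': 0.0878070725516392}
top [[427.2693   0.     282.102 ]
 [  0.     427.2693 206.1487]
 [  0.       0.       1.    ]] [[-0.0005 -0.9998  0.0216]
 [-0.9982 -0.0008 -0.0596]
 [ 0.0596 -0.0215 -0.998 ]] [0.0714 0.616  1.0738]
scene [[391.4259   0.     273.9503]
 [  0.     391.4259 207.7037]
 [  0.       0.       1.    ]] [[-0.4588  0.8884 -0.0113]
 [ 0.5536  0.2759 -0.7858]
 [-0.695  -0.3668 -0.6184]] [ 0.2085 -0.3074  1.5137]
```

View pics/top0.png

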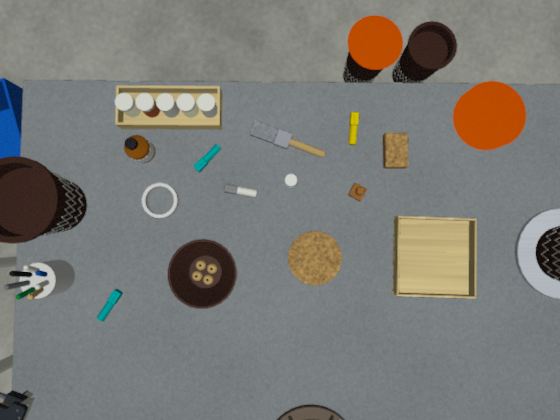

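View pics/scene0.png

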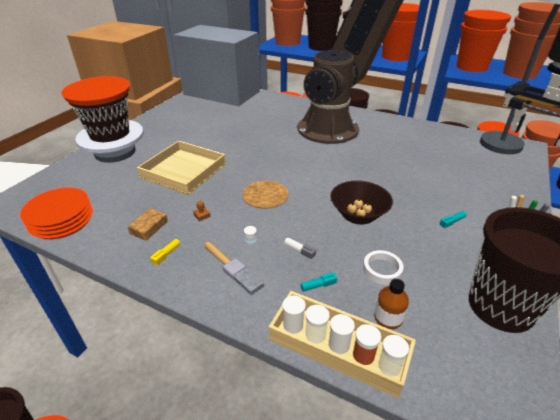

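```bash
cat > m.py <<'E'
from h import *
import pickle
np.set_printoptions(precision=4,suppress=True)
d=pickle.load(open('d0.pkl','rb'))['top']; im=d['img']; hsv=cv2.cvtColor(im,cv2.COLOR_RGB2HSV)
def big(mask,box,n=1):
    x0,y0,x1,y1=box; m=np.zeros(mask.shape,np.uint8); m[y0:y1,x0:x1]=mask[y0:y1,x0:x1]*255
    cs,_=cv2.findContours(m,cv2.RETR_EXTERNAL,cv2.CHAIN_APPROX_NONE)
    return max(cs,key=cv2.contourArea)
def world(c,z): return np.array([ray(d,u,v,z)[:2] for u,v in c.reshape(-1,2).astype(float)],np.float32)
def fit(name,mask,box,z,rect=False):
    c=big(mask,box); w=world(cv2.convexHull(c),z)
    (cx,cy),rad=cv2.minEnclosingCircle(w)
    print(name,'circ',np.array([cx,cy,rad]),'rect',cv2.minAreaRect(w*1000), 'px',cv2.boundingRect(c))
H,S,V=[hsv[...,i].astype(int) for i in range(3)]
g=im.astype(int); R,G,B=g[...,0],g[...,1],g[...,2]
fit('bowl',V<62,(160,230,245,315),.058)
warm=(R-B>25)
fit('mat',warm,(280,222,350,295),.004)
fit('tray',warm,(385,205,485,305),.04)
fit('stamp',warm,(342,178,372,205),.016)
fit('jar',V>170,(278,168,304,192),.038)
fit('markerbarrel',V>150,(222,180,262,200),.0105)
fit('tape',V>150,(135,178,182,220),.024)
fit('cork',warm,(378,128,414,172),.03)
crop=lambda b:cv2.resize(im[b[1]:b[3],b[0]:b[2]],None,fx=5,fy=5,interpolation=cv2.INTER_CUBIC)
a=crop((215,165,305,205));b=crop((335,165,415,205))
a=np.hstack([a,np.zeros((a.shape[0],max(0,0),3),np.uint8)])
b=np.hstack([b,np.zeros((b.shape[0],a.shape[1]-b.shape[1],3),np.uint8)])
cv2.imwrite('pics/crop1.png',np.vstack([a,b])[:,:,::-1])
E
python3 m.py
```

```text
bowl circ [0.4495 0.2672 0.0789] rect ((448.7898864746094, 266.83349609375), (154.97186279296875, 154.16188049316406), 89.94259643554688) px (170, 242, 65, 65)
mat circ [ 0.4843 -0.0118  0.0701] rect ((483.53607177734375, -12.203842163085938), (136.6533966064453, 138.1411590576172), 89.92526245117188) px (288, 231, 54, 55)
tray circ [ 0.4882 -0.3108  0.1422] rect ((488.84686279296875, -309.6515808105469), (210.82847595214844, 200.8777313232422), 88.02822875976562) px (392, 216, 85, 83)
stamp circ [ 0.654  -0.1213  0.0243] rect ((654.2167358398438, -122.08348083496094), (36.81336975097656, 36.086551666259766), 63.00635528564453) px (348, 183, 19, 18)
jar circ [0.6818 0.0503 0.0157] rect ((681.987060546875, 50.761749267578125), (27.71391487121582, 27.87745475769043), 89.94927215576172) px (285, 174, 12, 12)
markerbarrel circ [0.6541 0.1636 0.0255] rect ((654.0460205078125, 163.38816833496094), (50.352882385253906, 17.99703025817871), 79.73967742919922) px (237, 187, 20, 10)
tape circ [0.6314 0.3826 0.0455] rect ((632.1932983398438, 383.879150390625), (88.8638687133789, 87.88691711425781), 0.8161447644233704) px (141, 182, 36, 36)
cork circ [ 0.7596 -0.2188  0.0536] rect ((759.6051025390625, -218.52090454101562), (87.9375, 64.60296630859375), 0.16030412912368774) px (383, 133, 26, 35)
```

View pics/crop1.png

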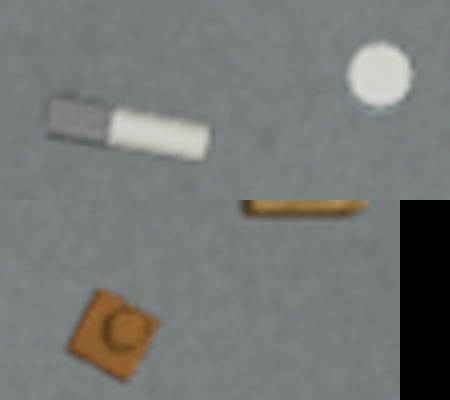

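The crop shows what I want: the white marker with the grey cap at top px (240,190), not the turquoise ones at (208,157) and (110,305) or the yellow one at (354,128). The stamp is at (358,191), next to the similar-coloured cork block at (396,150). The lone jar is at (291,180), not one of the crate jars at (124–206,102). The bowl with beads is at (202,273), not the pots at (25,200) and (430,45).

Call:
{"op": "arm_command", "data": {
  "travel": [
    [0.41, -0.724, 0.11],
    [0.41, -0.724, 0.11],
    [0.41, -0.724, 0.11],
    [0.41, -0.724, 0.11],
    [0.41, -0.724, 0.11],
    [0.41, -0.724, 0.11],
    [0.41, -0.724, 0.11],
    [0.41, -0.724, 0.11],
    [0.41, -0.724, 0.11]
  ],
  "delta_rot": [
    [0, 0, 0.2355],
    [0, 0, 0.2355],
    [0, 0, 0.2355],
    [0, 0, 0.2355],
    [0, 0, 0.2355],
    [0, 0, 0.2355],
    [0, 0, 0.2355],
    [0, 0, 0.2355],
    [0, 0, 0.2355]
  ],
  "grip": 0.4
}}

```text
time_s: 1.23
tcp_pos: [0.4489, 0.2672, 0.3003]
eef_rot: [180.0, 0.0, -0.0]
contact_force: [0.3, 0.3, 0.0]
gripper_width: 0.0352
gripper_force: 0.0
```

```bash
cat > look.py <<'E'
from h import *
np.set_printoptions(precision=4,suppress=True)
s=r.get_state()
with open('log.txt','a') as f: f.write(repr([list(map(float,s['joints'])),list(map(float,s['tcp_pos'])),list(map(float,s['eef_rot']))])+'\n')
print(s['time_s'],s['joints'],s['tcp_pos'],s['eef_rot'],s['contact_force'],s['gripper_width'],s['gripper_force'])
E
echo '[[85.3198,20.5908,0.6324,-0.0187,-70.1362,-16.5058],[0.2438,0.6289,0.2446],[179.9044,-0.01,-21.1924]]'>log.txt
python3 look.py; python3 - <<'E'
from h import *
d=cap('wrist','w1.png'); print(d['camera_matrix'],d['mount'])
E
```

```text
1.225 [ 52.2942   4.1853 -13.3132  -0.0189 -72.517   37.6668] [0.4489 0.2672 0.3003] [179.9987   0.0237  -0.0447] [0.2843 0.2579 0.0439] 0.0351510258019769 0.0
[[325.1922621    0.         278.13590253]
 [  0.         325.1922621  211.19871527]
 [  0.           0.           1.        ]] [[-2.61760514e-04 -9.52634794e-01 -3.04116558e-01  8.32246240e-02]
 [ 9.99999915e-01 -1.52710073e-04 -3.82365114e-04 -2.29319965e-04]
 [ 3.17812649e-04 -3.04116633e-01  9.52634753e-01 -1.39235121e-01]
 [ 0.00000000e+00  0.00000000e+00  0.00000000e+00  1.00000000e+00]]
```

Call:
{"op": "arm_command", "data": {
  "travel": [
    [0, -0.34, -0.1],
    [0, -0.34, -0.1],
    [0, -0.34, -0.1],
    [0, -0.34, -0.1],
    [0, -0.34, -0.1]
  ],
  "delta_rot": [
    [0.378, 0, 0],
    [0.378, 0, 0],
    [0.378, 0, 0],
    [0.378, 0, 0],
    [0.378, 0, 0]
  ]
}}

```text
time_s: 1.9
tcp_pos: [0.4495, 0.0936, 0.249]
eef_rot: [-145.9, 0.2, -0.5]
contact_force: [0.8, -0.8, 1.0]
gripper_width: 0.0353
gripper_force: 0.0
```

```bash
python3 look.py
```

```text
1.9 [  6.1526   2.883  -15.51   -36.0212 -71.3167  95.1255] [0.4495 0.0936 0.249 ] [-145.9059    0.1711   -0.4727] [ 0.7962 -0.8192  0.9981] 0.03530510575621416 0.0
```

View pics/w1.png

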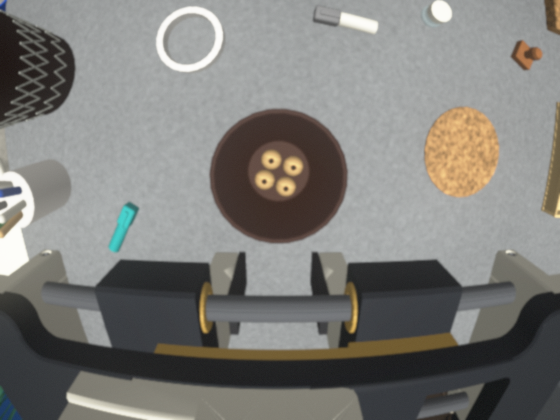

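```bash
cat > kin.py <<'E'
import numpy as np
from scipy.spatial.transform import Rotation as Ro
from scipy.optimize import least_squares
LO=np.array([-176.03,-82.01,-58.28,-173.87,-174.79,-173.66]);HI=np.array([176.03,121.73,71.71,95.51,-.11,173.66])
d=.1915
def fk(q,p,s4=1):
    a,L2,fx,fz,h,t=p
    R=Ro.from_euler('z',q[0],degrees=True)*Ro.from_euler('y',q[1],degrees=True)
    x=np.array([0,0,h])+Ro.from_euler('z',q[0],degrees=True).apply([a,-d,0])+R.apply([0,0,L2])
    R=R*Ro.from_euler('y',-q[2],degrees=True)
    x=x+R.apply([fx,0,fz])
    R=R*Ro.from_euler('x',s4*q[3],degrees=True)*Ro.from_euler('y',-q[4],degrees=True)
    x=x+R.apply([t,0,0])
    R=R*Ro.from_euler('x',-q[5],degrees=True)   # about tool axis
    return x,R
M=None
def load(): return [eval(l) for l in open('log.txt')]
def fit(s4):
    L=load()
    def f(p): return np.concatenate([fk(q,p,s4)[0]-x for q,x,e in L]+[1e-4*(p-[0,.4,.4,0,.4,.25])])
    s=least_squares(f,[0,.4,.4,0,.4,.25]); return s.x,s.cost,max(np.abs(s.fun[:-6]))
if __name__=='__main__':
    np.set_printoptions(precision=4,suppress=True)
    for s4 in(1,-1):
        p,c,m=fit(s4); print(s4,p,m)
        for q,x,e in load():
            Rm=fk(q,p,s4)[1]; Re=Ro.from_euler('xyz',e,degrees=True)
            print((Rm.inv()*Re).as_matrix().round(2).tolist())
E
python3 kin.py
```

```text
1 [-0.1937  0.5355  0.5367  0.4339 -0.8888 -0.4138] 0.01779654352347554
[[0.0, -0.0, 1.0], [-1.0, 0.0, 0.0], [-0.0, -1.0, -0.0]]
[[0.0, 0.0, 1.0], [-1.0, 0.0, 0.0], [-0.0, -1.0, 0.0]]
[[0.13, 0.92, 0.38], [-0.92, 0.25, -0.29], [-0.36, -0.31, 0.88]]
-1 [ 0.6271  0.7348  0.0926 -0.968   0.8521  0.3807] 0.07393287815737312
[[0.0, 0.0, 1.0], [-1.0, 0.0, 0.0], [-0.0, -1.0, 0.0]]
[[0.0, -0.0, 1.0], [-1.0, 0.0, 0.0], [-0.0, -1.0, -0.0]]
[[0.0, 0.0, 1.0], [-1.0, 0.0, 0.0], [-0.0, -1.0, 0.0]]
```

```bash
cat > kin.py <<'E'
import numpy as np
from scipy.spatial.transform import Rotation as Ro
from scipy.optimize import least_squares
LO=np.array([-176.03,-82.01,-58.28,-173.87,-174.79,-173.66]);HI=np.array([176.03,121.73,71.71,95.51,-.11,173.66])
E=lambda a,q:Ro.from_euler(a,q,degrees=True)
T0=np.array([[0,0,1],[-1,0,0],[0,-1,0.]])
P0=np.array([.0,.4,.4,0,.4,.25,0])
def fk(q,p):
    a,L2,fx,fz,h,t,dw=p      # dw: lateral offset beyond joint 4
    Rb=E('z',q[0]); R=Rb*E('y',q[1])
    x=np.array([0,0,h])+Rb.apply([a,-(.1915+dw),0])+R.apply([0,0,L2])
    R=R*E('y',-q[2]); x=x+R.apply([fx,0,fz])
    R=R*E('x',-q[3]); x=x+R.apply([0,dw,0])
    R=R*E('y',-q[4]); x=x+R.apply([t,0,0])
    return x,R*E('x',-q[5])*Ro.from_matrix(T0)
def load(): return [eval(l) for l in open('log.txt')]
def fit():
    L=load()
    f=lambda p:np.concatenate([fk(q,p)[0]-x for q,x,e in L]+[1e-3*(p-P0)])
    s=least_squares(f,P0); return s.x,np.abs(s.fun[:-7]).max()
def ik(p,x,rpy,q0):
    Rt=E('xyz',rpy)
    def f(q):
        X,R=fk(q,p); return np.concatenate([(X-x)*10,(R.inv()*Rt).as_rotvec()])
    s=least_squares(f,np.clip(q0,LO+.1,HI-.1),bounds=(LO,HI)); return s.x,np.linalg.norm(s.fun)
if __name__=='__main__':
    np.set_printoptions(precision=4,suppress=True)
    p,m=fit(); print(p,m)
    q=np.array(load()[-1][0])
    for x,e in [([.489,-.40,.2],[-146,0,0]),([.489,-.40,.2],[180,0,0]),([.489,-.35,.2],[150,0,0]),([.489,-.31,.2],[124,0,0]),([.489,-.31,.2],[110,0,0])]:
        q,c=ik(p,x,e,q); print(e,q,c)
E
python3 kin.py
```

```text
[-0.0004  0.6016  0.4643 -0.0008  0.1993  0.3586 -0.1916] 0.00028184158091087985
[-146, 0, 0] [-38.0384  33.2889  18.0318 -26.3161 -96.5611 130.1065] 4.893413271615424e-13
[180, 0, 0] [-21.6379  18.3367  -8.7017  -0.     -62.9617 111.6379] 4.777211221161324e-13
[150, 0, 0] [ -3.8879  10.2399 -41.2788  44.2349 -45.6507  60.2477] 2.831068712794149e-15
[124, 0, 0] [  5.0991  15.55   -55.2242  72.9205 -59.7521  22.3139] 5.11335750021462e-15
[110, 0, 0] [  7.2054  22.947  -58.28    79.4514 -71.3209   9.2847] 0.005038281795308112
```

```bash
cat > fe.py <<'E'
from h import *
from kin import E
def wray(d,u,v,tcp,rpy,z):
    K=d['camera_matrix'];M=np.array(d['mount'])
    a=(u-K[0,2])/K[0,0];b=(v-K[1,2])/K[1,1];th=np.hypot(a,b)
    w=np.array([a/th*np.sin(th),b/th*np.sin(th),np.cos(th)])
    R=E('xyz',rpy).as_matrix(); w=R@M[:3,:3]@w; c=R@M[:3,3]+tcp
    return c+w*(z-c[2])/w[2]
E
python3 - <<'E'
from fe import *
import pickle
np.set_printoptions(precision=4,suppress=True)
d=cap('wrist') # intrinsics only
P=[.4489,.2672,.3003];e=[180,.024,-.045]
im=cv2.imread('pics/w1.png'); V=im.max(axis=2)
m=(V<75).astype(np.uint8); m[245:]=0; m[:,:190]=0; m[:,370:]=0; m[:100]=0
cs,_=cv2.findContours(m,0,1); c=cv2.convexHull(max(cs,key=cv2.contourArea)).reshape(-1,2)
w=np.array([wray(d,u,v,P,e,.058)[:2] for u,v in c],np.float32)
print('bowl wrist',cv2.minEnclosingCircle(w), cv2.minAreaRect(w))
for n,(u,v),z in [('jar lid',(440,11),.038),('knob',(533,53),.046),('mat',(461,151),.004)]:
    print(n,wray(d,u,v,P,e,z))
t=pickle.load(open('d0.pkl','rb'))['top']
print('knob top',ray(t,360,190.6,.047))
E
```

```text
bowl wrist ((0.4513658583164215, 0.267428994178772), 0.07781346887350082) ((0.45148712396621704, 0.2673679292201996), (0.1542457938194275, 0.1535826474428177), 89.90352630615234)
jar lid [0.682 0.053 0.038]
knob [ 0.6529 -0.1114  0.046 ]
mat [ 0.4873 -0.0059  0.004 ]
knob top [ 0.6533 -0.1227  0.047 ]
```

Call:
{"op": "arm_command", "data": {
  "travel": [
    [0.002, 0.106, -0.274],
    [0.002, 0.106, -0.274],
    [0.002, 0.106, -0.274],
    [0.002, 0.15, -0.34],
    [0.002, 0.196, -0.408],
    [0.002, 0.196, -0.408],
    [0.002, 0.196, -0.408]
  ],
  "delta_rot": [
    [0, 0, 0],
    [0, 0, 0],
    [0, 0, 0],
    [0, 0, 0],
    [0, 0, 0],
    [0, 0, 0],
    [0, 0, 0]
  ]
}}

```text
time_s: 2.82
tcp_pos: [0.4497, 0.1967, 0.0471]
eef_rot: [-146.0, -0.0, 0.2]
contact_force: [0.5, -0.2, 1.0]
gripper_width: 0.0349
gripper_force: 0.0
```

```bash
python3 look.py; python3 -c "
from h import *
a=cap('scene')['img'][150:260,290:440];b=cap('top')['img'][225:325,150:260]
f=lambda i:cv2.resize(i,(390,300),interpolation=cv2.INTER_CUBIC)
cv2.imwrite('pics/g1.png',np.hstack([f(a),f(b)])[:,:,::-1])"
```

```text
2.825 [ 16.2037  18.9129 -24.9172 -47.5435 -46.7342 107.802 ] [0.4497 0.1967 0.0471] [-146.021    -0.0207    0.2368] [ 0.4589 -0.1892  1.0122] 0.03488115648564809 0.0
```

View pics/g1.png

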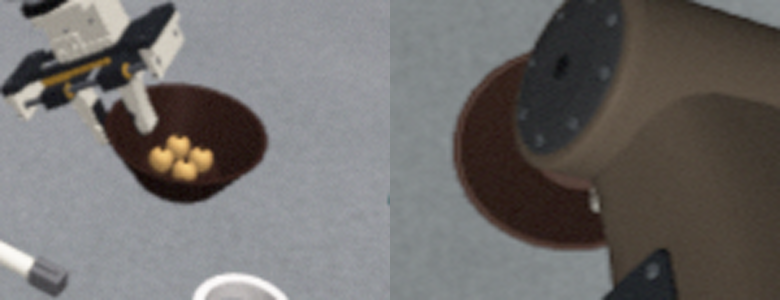

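Call:
{"op": "arm_command", "data": {
  "travel": [
    [0, 0, 0],
    [0, 0, 0],
    [0, 0, 0],
    [0, 0, 0],
    [0, 0, 0.02],
    [0, 0, 0.06],
    [0, 0, 0.12],
    [0, 0, 0.18],
    [0, 0, 0.18]
  ],
  "delta_rot": [
    [0, 0, 0],
    [0, 0, 0],
    [0, 0, 0],
    [0, 0, 0],
    [0, 0, 0],
    [0, 0, 0],
    [0, 0, 0],
    [0, 0, 0],
    [0, 0, 0]
  ],
  "grip": 0,
  "newtons": 50
}}

```text
time_s: 4.05
tcp_pos: [0.451, 0.1955, 0.139]
eef_rot: [-145.9, -0.3, 0.0]
contact_force: [-0.2, -0.1, -3.5]
gripper_width: 0.0071
gripper_force: 48.6
```

```bash
python3 look.py; python3 - <<'E'
from kin import *
np.set_printoptions(precision=3,suppress=True)
p,m=fit(); print(m)
q=np.array(load()[-1][0])
for th,ly,lz in [(0,-.225,.15),(30,-.26,.12),(50,-.33,.075),(60,-.35,.06),(70,-.35,.055),(80,-.35,.05),(90,-.35,.05),(95,-.35,.05)]:
    s,c=np.sin(np.radians(th)),np.cos(np.radians(th))
    x=[.489,ly-.157*c-.012*s,lz+.157*s-.012*c]
    q,e=ik(p,x,[-146-th,0,0],q); print(th,np.array(x),q,round(e,4))
E
```

```text
4.05 [ 17.9774   9.7864 -22.5927 -41.2896 -53.6529  96.1542] [0.451  0.1955 0.139 ] [-145.945    -0.2762    0.0216] [-0.2303 -0.09   -3.4955] 0.007064673239754572 48.62541959155351
0.00028171473889451737
0 [ 0.489 -0.382  0.138] [-36.97   35.002  12.597 -26.537 -89.709 132.384] 0.0
30 [ 0.489 -0.402  0.188] [-24.013  20.445  -5.685  -4.014 -65.553 115.728] 0.0
50 [ 0.489 -0.44   0.188] [-17.461  16.267 -23.461  20.959 -47.312  93.561] 0.0
60 [ 0.489 -0.439  0.19 ] [-14.889  14.233 -34.793  40.032 -41.197  74.182] 0.0
70 [ 0.489 -0.415  0.198] [-12.054  12.371 -44.394  59.342 -41.93   53.333] 0.0
80 [ 0.489 -0.389  0.203] [ -8.887  12.731 -50.865  73.585 -47.808  36.37 ] 0.0
90 [ 0.489 -0.362  0.207] [ -3.914  15.103 -55.004  80.59  -56.97   23.886] 0.0
95 [ 0.489 -0.348  0.207] [ -0.989  17.153 -56.577  82.1   -61.99   18.5  ] 0.0
```

Call:
{"op": "arm_command", "data": {
  "travel": [
    [0.002, -0.03, 0],
    [0.006, -0.1, 0],
    [0.013, -0.2, 0],
    [0.022, -0.32, 0],
    [0.032, -0.44, 0],
    [0.042, -0.56, 0],
    [0.052, -0.68, 0],
    [0.062, -0.8, 0],
    [0.072, -0.9, 0],
    [0.078, -0.95, 0],
    [0.078, -0.95, 0]
  ],
  "delta_rot": [
    [0, 0, 0],
    [0, 0, 0],
    [0, 0, 0],
    [0, 0, 0],
    [0, 0, 0],
    [0, 0, 0],
    [0, 0, 0],
    [0, 0, 0],
    [0, 0, 0],
    [0, 0, 0],
    [0, 0, 0]
  ]
}}

```text
time_s: 5.42
tcp_pos: [0.4879, -0.2821, 0.134]
eef_rot: [-145.9, 0.2, -0.2]
contact_force: [0.7, 1.5, -3.9]
gripper_width: 0.007
gripper_force: 48.6
```

Call:
{"op": "arm_command", "data": {
  "travel": [
    [0, -0.22, 0.058],
    [0, -0.22, 0.058],
    [0, -0.244, 0.104],
    [0, -0.244, 0.104],
    [0, -0.28, 0.104],
    [0, -0.32, 0.104],
    [0, -0.32, 0.104],
    [0, -0.32, 0.106],
    [0, -0.32, 0.106],
    [0, -0.318, 0.108],
    [0, -0.318, 0.108],
    [0, -0.296, 0.116],
    [0, -0.296, 0.116],
    [0, -0.27, 0.124],
    [0, -0.27, 0.124],
    [0, -0.245, 0.129],
    [0, -0.218, 0.134],
    [0, -0.218, 0.134],
    [0, -0.191, 0.138],
    [0, -0.164, 0.142]
  ],
  "delta_rot": [
    [-0.167, 0, 0],
    [-0.167, 0, 0],
    [-0.333, 0, 0],
    [-0.333, 0, 0],
    [-0.444, 0, 0],
    [-0.556, 0, 0],
    [-0.556, 0, 0],
    [-0.611, 0, 0],
    [-0.611, 0, 0],
    [-0.667, 0, 0],
    [-0.667, 0, 0],
    [-0.722, 0, 0],
    [-0.722, 0, 0],
    [-0.778, 0, 0],
    [-0.778, 0, 0],
    [-0.833, 0, 0],
    [-0.889, 0, 0],
    [-0.889, 0, 0],
    [-0.944, 0, 0],
    [-1.0, 0, 0]
  ]
}}

```text
time_s: 7.92
tcp_pos: [0.4892, -0.3632, 0.2089]
eef_rot: [124.0, -0.0, -0.2]
contact_force: [-0.1, -0.7, -3.3]
gripper_width: 0.0074
gripper_force: 49.1
```

```bash
python3 look.py; python3 -c "
from h import *
a=cap('scene')['img'][110:240,110:300];b=cap('top')['img'][190:320,375:500]
f=lambda i:cv2.resize(i,(390,300),interpolation=cv2.INTER_CUBIC)
cv2.imwrite('pics/p1.png',np.hstack([f(a),f(b)])[:,:,::-1])"
```

```text
7.925 [ -3.8018  15.0733 -54.7711  80.1321 -57.1385  24.1222] [ 0.4892 -0.3632  0.2089] [123.9855  -0.0377  -0.2435] [-0.0669 -0.6779 -3.3175] 0.007353595295334221 49.13681745529175
```

View pics/p1.png

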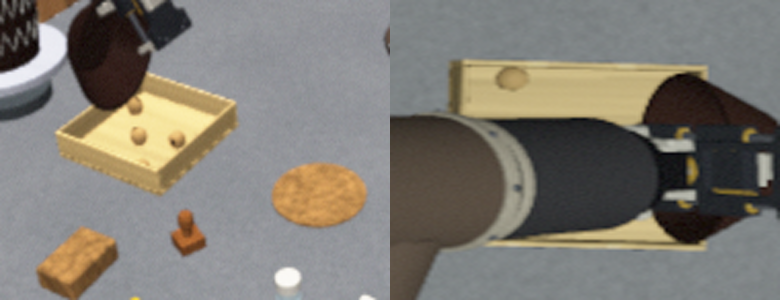

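Call:
{"op": "arm_command", "data": {
  "travel": [
    [0, -0.054, 0.06],
    [0, -0.106, 0.12],
    [0, -0.12, 0.16],
    [0, -0.1, 0.18],
    [0, 0, 0.16],
    [0, 0.1, 0.14],
    [0, 0.2, 0.1],
    [0, 0.32, 0.06],
    [-0.004, 0.44, 0],
    [-0.008, 0.56, -0.1],
    [-0.008, 0.56, -0.2],
    [-0.008, 0.56, -0.24],
    [-0.008, 0.56, -0.24],
    [-0.008, 0.56, -0.24]
  ],
  "delta_rot": [
    [0.111, 0, 0],
    [0.222, 0, 0],
    [0.333, 0, 0],
    [0.444, 0, 0],
    [0.556, 0, 0],
    [0.667, 0, 0],
    [0.778, 0, 0],
    [0.889, 0, 0],
    [1.0, 0, 0],
    [1.0, 0, 0],
    [1.0, 0, 0],
    [1.0, 0, 0],
    [1.0, 0, 0],
    [1.0, 0, 0]
  ]
}}

```text
time_s: 9.78
tcp_pos: [0.4871, -0.0827, 0.0895]
eef_rot: [-146.0, -0.3, -0.0]
contact_force: [0.0, 0.1, -1.6]
gripper_width: 0.0068
gripper_force: 49.1
```

```bash
python3 look.py; python3 -c "
from h import *
a=cap('scene')['img'][110:240,110:330];b=cap('top')['img'][190:320,270:500]
f=lambda i:cv2.resize(i,(400,300),interpolation=cv2.INTER_CUBIC)
cv2.imwrite('pics/p2.png',np.hstack([f(a),f(b)])[:,:,::-1])"
```

```text
9.775 [-14.2459  22.9011 -13.4834 -36.0098 -67.4037 122.6333] [ 0.4871 -0.0827  0.0895] [-146.0135   -0.2722   -0.0062] [ 0.0376  0.1092 -1.582 ] 0.006784253001589198 49.134374032728374
```

View pics/p2.png

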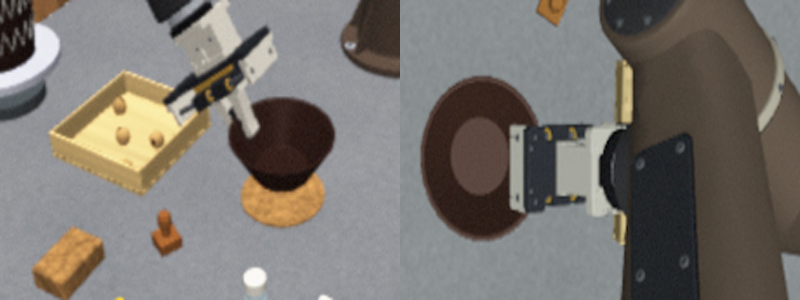

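Call:
{"op": "arm_command", "data": {
  "travel": [
    [0, 0, -0.03],
    [0, 0, -0.055],
    [0, 0, -0.068],
    [0, 0, -0.074],
    [0, 0, -0.074],
    [0, 0, -0.074]
  ],
  "delta_rot": [
    [0, 0, 0],
    [0, 0, 0],
    [0, 0, 0],
    [0, 0, 0],
    [0, 0, 0],
    [0, 0, 0]
  ]
}}

```text
time_s: 10.62
tcp_pos: [0.485, -0.0819, 0.0513]
eef_rot: [-146.0, -0.0, 0.1]
contact_force: [-2.5, -2.6, 5.9]
gripper_width: 0.0069
gripper_force: 49.6
```

Call:
{"op": "arm_command", "data": {
  "travel": [
    [0, 0, 0],
    [0, 0, 0],
    [0, 0, 0],
    [0, 0, 0],
    [0, -0.03, 0.044],
    [0, -0.1, 0.148],
    [0, -0.18, 0.3],
    [0, -0.18, 0.36],
    [0, -0.18, 0.36]
  ],
  "delta_rot": [
    [0, 0, 0],
    [0, 0, 0],
    [0, 0, 0],
    [0, 0, 0],
    [0, 0, 0],
    [0, 0, 0],
    [0, 0, 0],
    [0, 0, 0],
    [0, 0, 0]
  ],
  "grip": 0.4
}}

```text
time_s: 11.75
tcp_pos: [0.4865, -0.1735, 0.2348]
eef_rot: [-146.2, -0.4, -0.0]
contact_force: [-0.9, 0.0, -0.2]
gripper_width: 0.0348
gripper_force: 0.0
```

```bash
python3 look.py; python3 - <<'E'
from h import *
np.set_printoptions(precision=4,suppress=True)
d=cap('top','t2.png'); im=d['img']; V=im.max(axis=2); g=im.astype(int)
m=((V<75)&(g[...,0]-g[...,2]>5)).astype(np.uint8); m[:215]=0;m[305:]=0;m[:,:265]=0;m[:,345:]=0
c=max(cv2.findContours(m,0,1)[0],key=cv2.contourArea)
w=np.array([ray(d,*q,.062)[:2] for q in cv2.convexHull(c).reshape(-1,2).astype(float)],np.float32)
print(cv2.minEnclosingCircle(w),cv2.boundingRect(c))
cv2.imwrite('pics/p3.png',np.hstack([cv2.resize(im[160:320,250:500],None,fx=1.8,fy=1.8),cv2.resize(cap('scene')['img'][130:290,130:320],None,fx=1.8,fy=1.8)])[:,:,::-1])
E
```

```text
11.75 [-22.0706  17.3963  -0.8552 -31.2697 -86.1292 118.3551] [ 0.4865 -0.1735  0.2348] [-146.2063   -0.4217   -0.0391] [-0.8865  0.0485 -0.1605] 0.03479801108490066 0.0
((0.48656967282295227, -0.008495930582284927), 0.08156342059373856) (282, 225, 63, 67)
```

View pics/p3.png

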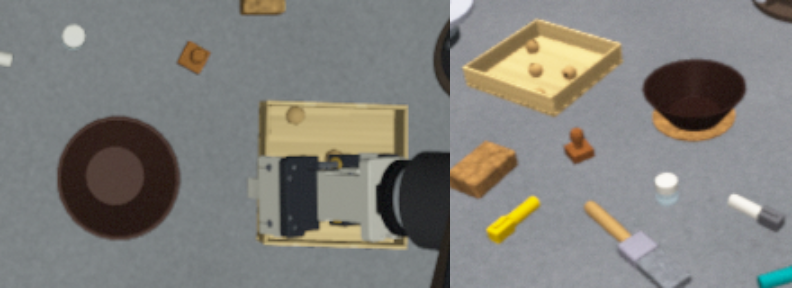

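```bash
cat > go.py <<'E'
import sys
from kin import *
from h import *
np.set_printoptions(precision=4,suppress=True)
# usage: cmdpos(3) cmdrpy(3) tgtpos(3) tgtrpy(3)
a=[float(v) for v in sys.argv[1:]]
rv=(E('xyz',a[9:12])*E('xyz',a[3:6]).inv()).as_rotvec(degrees=True)/90
p,m=fit(); q,e=ik(p,a[6:9],a[9:12],load()[-1][0])
print('travel',(np.array(a[6:9])-a[:3])/.5,'rot',rv,'ik',q,e)
E
python3 go.py .485 -.172 .2303 -146 0 0 .6565 .177 .12 180 0 79.7
python3 go.py .6565 .177 .12 180 0 79.7  .6565 .177 .12 180 0 90
```

```text
travel [ 0.343   0.698  -0.2206] rot [-0.3142 -0.2622  0.8577] ik [ 31.447   26.4203  -7.4738  -0.     -56.1059 138.253 ] 3.316052743980276e-10
travel [0. 0. 0.] rot [-0.      0.      0.1144] ik [ 31.447   26.4203  -7.4738  -0.     -56.1059 148.553 ] 2.2465248048172877e-10
```

Call:
{"op": "arm_command", "data": {
  "travel": [
    [0.343, 0.698, -0.22],
    [0.343, 0.698, -0.22],
    [0.343, 0.698, -0.22],
    [0.343, 0.698, -0.22],
    [0.343, 0.698, -0.22],
    [0.343, 0.698, -0.22],
    [0.343, 0.698, -0.22],
    [0.343, 0.698, -0.22],
    [0.343, 0.698, -0.22],
    [0.343, 0.698, -0.22],
    [0.343, 0.698, -0.22],
    [0.343, 0.698, -0.22],
    [0.343, 0.698, -0.22]
  ],
  "delta_rot": [
    [-0.3142, -0.2622, 0.8577],
    [-0.3142, -0.2622, 0.8577],
    [-0.3142, -0.2622, 0.8577],
    [-0.3142, -0.2622, 0.8577],
    [-0.3142, -0.2622, 0.8577],
    [-0.3142, -0.2622, 0.8577],
    [-0.3142, -0.2622, 0.8577],
    [-0.3142, -0.2622, 0.8577],
    [-0.3142, -0.2622, 0.8577],
    [-0.3142, -0.2622, 0.8577],
    [-0.3142, -0.2622, 0.8577],
    [-0.3142, -0.2622, 0.8577],
    [-0.3142, -0.2622, 0.8577]
  ],
  "grip": 0.5,
  "newtons": 20
}}

```text
time_s: 13.48
tcp_pos: [0.6567, 0.1767, 0.1208]
eef_rot: [-180.0, -0.0, 79.6]
contact_force: [-0.5, -1.2, -0.6]
gripper_width: 0.0438
gripper_force: 0.0
```

```bash
python3 look.py; python3 - <<'E'
from fe import *
np.set_printoptions(precision=4,suppress=True)
s=r.get_state(); d=cap('wrist','w2.png'); im=d['img']; P,e=s['tcp_pos'],s['eef_rot']
V=im.max(axis=2).astype(int); sat=V-im.min(axis=2)
# predicted TCP floor projection and white blobs
m=((V>170)&(sat<30)).astype(np.uint8)
for c in cv2.findContours(m,0,1)[0]:
    if cv2.contourArea(c)>150:
        w=np.array([wray(d,u,v,P,e,.0105)[:2] for u,v in cv2.convexHull(c).reshape(-1,2)],np.float32)
        print(cv2.boundingRect(c),cv2.minAreaRect(w))
E
```

```text
13.475 [ 31.4309  26.3787  -7.4205  -0.0263 -56.1954 138.2122] [0.6567 0.1767 0.1208] [-179.9894   -0.0199   79.6284] [-0.5186 -1.2032 -0.5943] 0.043782500802791384 0.0
(67, 393, 124, 27) ((0.4003511965274811, -0.06105583906173706), (0.022630222141742706, 0.1940261274576187), 78.68749237060547)
(316, 337, 24, 12) ((0.6819244623184204, 0.036149829626083374), (0.014871821738779545, 0.023735973984003067), 76.52106475830078)
(268, 205, 24, 60) ((0.6548320651054382, 0.15923921763896942), (0.052773717790842056, 0.018627122044563293), 79.2020034790039)
(526, 54, 34, 59) ((0.9325323104858398, 0.2620217204093933), (0.058478858321905136, 0.05132703110575676), 81.24032592773438)
(515, 0, 42, 47) ((0.937787652015686, 0.3222068250179291), (0.06095220893621445, 0.04760661721229553), 6.966913223266602)
(147, 0, 92, 22) ((0.619322657585144, 0.35374024510383606), (0.01927035115659237, 0.07516510784626007), 72.81500244140625)
```

View pics/w2.png

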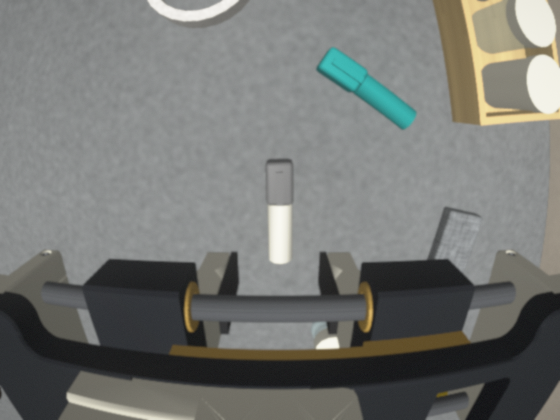

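Call:
{"op": "arm_command", "data": {
  "travel": [
    [0, -0.004, -0.1],
    [0, -0.004, -0.17],
    [0, -0.004, -0.196],
    [0, -0.004, -0.196],
    [0, -0.004, -0.196]
  ],
  "delta_rot": [
    [0, 0, 0],
    [0, 0, 0],
    [0, 0, 0],
    [0, 0, 0],
    [0, 0, 0]
  ]
}}

```text
time_s: 14.15
tcp_pos: [0.6575, 0.1758, 0.0242]
eef_rot: [179.9, -0.1, 79.7]
contact_force: [0.8, 0.9, 0.5]
gripper_width: 0.0438
gripper_force: 0.0
```

Call:
{"op": "arm_command", "data": {
  "travel": [
    [0, 0, 0],
    [0, 0, 0],
    [0, 0, 0],
    [0, 0, 0],
    [0, 0, 0.06],
    [0, 0, 0.16],
    [0, 0, 0.26],
    [0, 0, 0.26]
  ],
  "delta_rot": [
    [0, 0, 0],
    [0, 0, 0],
    [0, 0, 0],
    [0, 0, 0],
    [0, 0, 0],
    [0, 0, 0],
    [0, 0, 0],
    [0, 0, 0]
  ],
  "grip": 0,
  "newtons": 20
}}

```text
time_s: 15.15
tcp_pos: [0.6589, 0.1764, 0.1578]
eef_rot: [179.6, -0.3, 79.7]
contact_force: [0.6, 0.3, -1.0]
gripper_width: 0.0193
gripper_force: 20.0
```

```bash
python3 look.py; python3 go.py .6565 .175 .152 180 0 79.7 .486 .012 .152 180 0 0;  python3 go.py .6565 .175 .152 180 0 79.7 .464 -.01 .152 180 0 79.7
```

```text
15.15 [ 31.3451  24.4379  -5.2885   0.0611 -59.8106 138.3688] [0.6589 0.1764 0.1578] [179.6187  -0.2679  79.7452] [ 0.5998  0.3452 -0.9954] 0.01926779754760586 19.968185126781464
travel [-0.341 -0.326  0.   ] rot [ 0.      0.     -0.8856] ik [ 24.6126   7.678  -30.095   -0.     -52.227   65.3874] 7.828236960895873e-11
travel [-0.385 -0.37   0.   ] rot [0. 0. 0.] ik [ 23.1349   5.56   -32.6151   0.     -51.825  146.5651] 1.434315138605831e-14
```

Call:
{"op": "arm_command", "data": {
  "travel": [
    [-0.365, -0.37, 0],
    [-0.365, -0.37, 0],
    [-0.365, -0.37, 0],
    [-0.365, -0.37, 0],
    [-0.365, -0.37, 0],
    [-0.365, -0.37, 0],
    [-0.365, -0.37, -0.06],
    [-0.365, -0.37, -0.12],
    [-0.365, -0.37, -0.17],
    [-0.365, -0.37, -0.19],
    [-0.365, -0.37, -0.19],
    [-0.365, -0.37, -0.19]
  ],
  "delta_rot": [
    [0, 0, 0],
    [0, 0, 0],
    [0, 0, 0],
    [0, 0, 0],
    [0, 0, 0],
    [0, 0, 0],
    [0, 0, 0],
    [0, 0, 0],
    [0, 0, 0],
    [0, 0, 0],
    [0, 0, 0],
    [0, 0, 0]
  ]
}}

```text
time_s: 16.65
tcp_pos: [0.4748, -0.0092, 0.0583]
eef_rot: [180.0, -0.0, 79.7]
contact_force: [0.3, -0.2, -0.1]
gripper_width: 0.0195
gripper_force: 20.0
```

Call:
{"op": "arm_command", "data": {
  "travel": [
    [0, 0, 0],
    [0, 0, 0],
    [0, 0, 0],
    [0, 0, 0.04],
    [0, 0, 0.12],
    [0, 0, 0.2],
    [0, 0, 0.24],
    [0, 0, 0.24]
  ],
  "delta_rot": [
    [0, 0, 0],
    [0, 0, 0],
    [0, 0, 0],
    [0, 0, 0],
    [0, 0, 0],
    [0, 0, 0],
    [0, 0, 0],
    [0, 0, 0]
  ],
  "grip": 0.34
}}

```text
time_s: 17.65
tcp_pos: [0.4749, -0.0094, 0.1793]
eef_rot: [179.8, -0.1, 79.7]
contact_force: [-0.4, -0.0, 0.5]
gripper_width: 0.0297
gripper_force: 0.0
```

```bash
python3 look.py; python3 go.py .474 -.01 .177 180 0 79.7 .6535 -.122 .11 180 0 0;python3 go.py .474 -.01 .177 180 0 79.7 .6535 -.122 .11 180 0 63;
```

```text
17.65 [ 22.6915   4.7116 -29.4107   0.0059 -55.6713 147.0217] [ 0.4749 -0.0094  0.1793] [179.8241  -0.1083  79.7168] [-0.4393 -0.0167  0.4677] 0.029660244444276666 0.0
travel [ 0.359 -0.224 -0.134] rot [ 0.      0.     -0.8856] ik [  6.1672  25.718  -10.1718  -0.     -54.1103  83.8328] 4.138766650670211e-11
travel [ 0.359 -0.224 -0.134] rot [ 0.     -0.     -0.1856] ik [  6.1672  25.718  -10.1718   0.     -54.1103 146.8328] 5.047262479180602e-10
```

Call:
{"op": "arm_command", "data": {
  "travel": [
    [0.359, -0.225, -0.06],
    [0.359, -0.225, -0.06],
    [0.359, -0.225, -0.06],
    [0.359, -0.225, -0.06],
    [0.359, -0.225, -0.12],
    [0.359, -0.225, -0.12],
    [0.359, -0.225, -0.12],
    [0.359, -0.225, -0.12],
    [0.359, -0.225, -0.12],
    [0.359, -0.225, -0.12],
    [0.359, -0.225, -0.12]
  ],
  "delta_rot": [
    [0, 0, -0.8856],
    [0, 0, -0.8856],
    [0, 0, -0.8856],
    [0, 0, -0.8856],
    [0, 0, -0.8856],
    [0, 0, -0.8856],
    [0, 0, -0.8856],
    [0, 0, -0.8856],
    [0, 0, -0.8856],
    [0, 0, -0.8856],
    [0, 0, -0.8856]
  ],
  "grip": 0.5
}}

```text
time_s: 19.02
tcp_pos: [0.6533, -0.1221, 0.1173]
eef_rot: [-180.0, 0.0, 0.1]
contact_force: [0.0, -0.2, 0.0]
gripper_width: 0.0439
gripper_force: 0.0
```

```bash
python3 look.py; python3 - <<'E'
from fe import *
np.set_printoptions(precision=4,suppress=True)
s=r.get_state(); d=cap('wrist'); im=d['img']; P,e=s['tcp_pos'],s['eef_rot']
t=cap('top')['img'][215:305,265:365]; sc=cap('scene')['img'][140:250,180:330]
f=lambda i,w,h:cv2.resize(i,(w,h),interpolation=cv2.INTER_CUBIC)
cv2.imwrite('pics/s1.png',np.hstack([f(im[80:300,140:420],380,300),np.vstack([f(t,400,300)])])[:,:,::-1])
g=im.astype(int); m=((g[...,0]-g[...,2]>45)).astype(np.uint8); m[290:]=0
for c in cv2.findContours(m,0,1)[0]:
    if cv2.contourArea(c)>300:
        x,y,w,h=cv2.boundingRect(c); u,v=x+w/2,y+h/2
        print((x,y,w,h),wray(d,u,v,P,e,.024))
E
```

```text
19.025 [  6.1717  25.304   -9.7561  -0.0257 -54.9669  83.9087] [ 0.6533 -0.1221  0.1173] [-179.982     0.0291    0.0657] [ 0.0227 -0.2134  0.0383] 0.04391206450665134 0.0
(251, 186, 59, 57) [ 0.6597 -0.1236  0.024 ]
(68, 57, 102, 46) [ 0.7665 -0.0012  0.024 ]
(376, 20, 74, 123) [ 0.7631 -0.2214  0.024 ]
(544, 0, 16, 79) [ 0.8283 -0.3735  0.024 ]
(250, 0, 32, 56) [ 0.797  -0.1132  0.024 ]
```

View pics/s1.png

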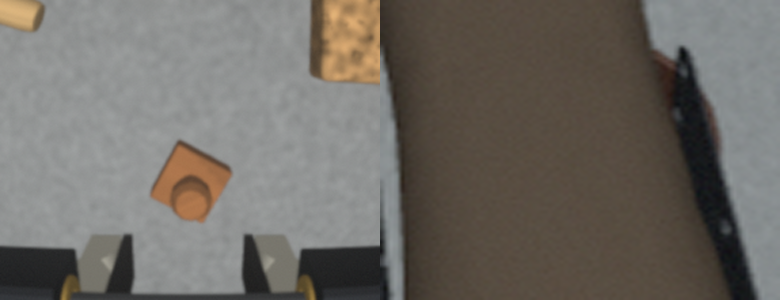

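```bash
python3 - <<'E'
from fe import *
d=cap('wrist')
print(wray(d,280,225,[.6533,-.1221,.1173],[180,0,0],.046), wray(d,280.5,214,[.6533,-.1221,.1173],[180,0,0],.008))
E
```

```text
[ 0.65932714 -0.1230692   0.046     ] [ 0.6548175  -0.12367282  0.008     ]
```

Call:
{"op": "arm_command", "data": {
  "travel": [
    [0.003, -0.001, -0.08],
    [0.003, -0.001, -0.13],
    [0.003, -0.001, -0.154],
    [0.003, -0.001, -0.154],
    [0.003, -0.001, -0.154]
  ],
  "delta_rot": [
    [0, 0, 0],
    [0, 0, 0],
    [0, 0, 0],
    [0, 0, 0],
    [0, 0, 0]
  ]
}}

```text
time_s: 19.85
tcp_pos: [0.6558, -0.1227, 0.0418]
eef_rot: [-180.0, -0.1, 0.0]
contact_force: [0.8, -0.1, -0.2]
gripper_width: 0.0439
gripper_force: 0.0
```

Call:
{"op": "arm_command", "data": {
  "travel": [
    [0, 0, 0],
    [0, 0, 0],
    [0, 0, 0],
    [0, 0, 0.06],
    [0, 0, 0.16],
    [0, 0, 0.26],
    [0, 0, 0.26],
    [0, 0, 0.26]
  ],
  "delta_rot": [
    [0, 0, 0],
    [0, 0, 0],
    [0, 0, 0],
    [0, 0, 0],
    [0, 0, 0],
    [0, 0, 0],
    [0, 0, 0],
    [0, 0, 0]
  ],
  "grip": 0
}}

```text
time_s: 20.85
tcp_pos: [0.6546, -0.1225, 0.1705]
eef_rot: [-180.0, -0.0, -0.0]
contact_force: [0.3, 0.1, -0.5]
gripper_width: 0.0206
gripper_force: 20.0
```

```bash
python3 look.py; python3 - <<'E'
from h import *
t=cap('top')['img'][215:305,265:365]; sc=cap('scene')['img'][110:260,180:330]
f=lambda i,w,h:cv2.resize(i,(w,h),interpolation=cv2.INTER_CUBIC)
cv2.imwrite('pics/s2.png',np.hstack([f(sc,380,380),f(t,420,380)])[:,:,::-1])
E
```

```text
20.85 [  6.1108  22.69    -6.2248  -0.0506 -61.077   83.9054] [ 0.6546 -0.1225  0.1705] [-179.955    -0.0035   -0.0082] [ 0.2522  0.077  -0.4855] 0.020563665117441773 19.999859597674003
```

View pics/s2.png

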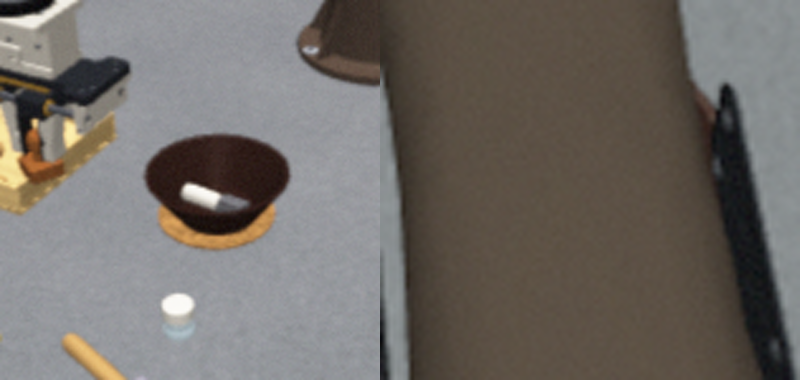

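```bash
python3 - <<'E'
from h import *
np.set_printoptions(precision=4,suppress=True)
d=cap('scene')
for u,v in((252,185),(259,187),(266,189),(276,191)):print(ray(d,u,v,.030))
E
python3 go.py .655 -.123 .170 180 0 0 .508 -.01 .170 180 0 0
```

```text
[ 0.5003 -0.0495  0.03  ]
[ 0.5001 -0.0258  0.03  ]
[ 0.4999 -0.0024  0.03  ]
[0.4957 0.0284 0.03  ]
travel [-0.294  0.226  0.   ] rot [0. 0. 0.] ik [ 21.0138   8.599  -26.2026  -0.     -55.1984  68.9862] 3.68856638592485e-12
```

Call:
{"op": "arm_command", "data": {
  "travel": [
    [-0.386, 0.226, 0],
    [-0.386, 0.226, 0],
    [-0.386, 0.226, 0],
    [-0.386, 0.226, 0],
    [-0.386, 0.226, 0],
    [-0.386, 0.226, -0.06],
    [-0.386, 0.226, -0.12],
    [-0.386, 0.226, -0.17],
    [-0.386, 0.226, -0.19],
    [-0.386, 0.226, -0.206],
    [-0.386, 0.226, -0.206]
  ],
  "delta_rot": [
    [0, 0, 0.3],
    [0, 0, 0.3],
    [0, 0, 0.3],
    [0, 0, 0.3],
    [0, 0, 0.3],
    [0, 0, 0.3],
    [0, 0, 0.3],
    [0, 0, 0.3],
    [0, 0, 0.3],
    [0, 0, 0.3],
    [0, 0, 0.3]
  ]
}}

```text
time_s: 22.38
tcp_pos: [0.4621, -0.0098, 0.0674]
eef_rot: [-180.0, 0.0, 27.0]
contact_force: [-0.1, 0.4, -0.2]
gripper_width: 0.0207
gripper_force: 20.0
```

```bash
python3 look.py
```

```text
22.375 [ 23.2961  12.3545 -38.5823  -0.0205 -39.0993  93.7203] [ 0.4621 -0.0098  0.0674] [-179.9848    0.0351   27.0005] [-0.0615  0.3712 -0.222 ] 0.020682511692795485 19.999875774201428
```

Call:
{"op": "arm_command", "data": {
  "travel": [
    [0, 0, -0.008],
    [0, 0, -0.016],
    [0, 0, -0.016],
    [0, 0, -0.016]
  ],
  "delta_rot": [
    [0, 0, 0],
    [0, 0, 0],
    [0, 0, 0],
    [0, 0, 0]
  ]
}}

```text
time_s: 22.88
tcp_pos: [0.4621, -0.0096, 0.0597]
eef_rot: [-180.0, -0.0, 27.0]
contact_force: [-1.2, 0.1, 0.4]
gripper_width: 0.0208
gripper_force: 20.0
```

Call:
{"op": "arm_command", "data": {
  "travel": [
    [0, 0, 0],
    [0, 0, 0],
    [0, 0, 0],
    [0, 0, 0.03],
    [0, 0, 0.1],
    [0, 0, 0.2],
    [0, 0, 0.24],
    [0, 0, 0.24]
  ],
  "delta_rot": [
    [0, 0, 0],
    [0, 0, 0],
    [0, 0, 0],
    [0, 0, 0],
    [0, 0, 0],
    [0, 0, 0],
    [0, 0, 0],
    [0, 0, 0]
  ],
  "grip": 0.36
}}

```text
time_s: 23.88
tcp_pos: [0.4629, -0.0093, 0.1813]
eef_rot: [180.0, -0.2, 27.0]
contact_force: [0.6, 1.3, 0.4]
gripper_width: 0.0314
gripper_force: 0.0
```

```bash
python3 look.py; python3 go.py .462 -.01 .179 180 0 27 .682 .0505 .12 180 0 0; python3 - <<'E'
from h import *
np.set_printoptions(precision=4,suppress=True)
d=cap('scene'); g=d['img'].astype(int)
m=((g[...,0]-g[...,2]>50)&(g[...,0]>90)).astype(np.uint8); m[:165]=0;m[200:]=0;m[:,:235]=0;m[:,300:]=0
for c in cv2.findContours(m,0,1)[0]:
    if cv2.contourArea(c)>10:
        x,y,w,h=cv2.boundingRect(c); print('brown',(x,y,w,h),ray(d,x+w/2,y+h/2,.035))
w=((g.min(axis=2)>120)).astype(np.uint8); w[:165]=0;w[205:]=0;w[:,:235]=0;w[:,300:]=0
for c in cv2.findContours(w,0,1)[0]:
    if cv2.contourArea(c)>10:
        x,y,w_,h=cv2.boundingRect(c); print('white',(x,y,w_,h),ray(d,x+w_/2,y+h/2,.035))
E
```

```text
23.875 [ 23.3139   3.3871 -30.574   -0.008  -55.8167  93.7073] [ 0.4629 -0.0093  0.1813] [179.9923  -0.2222  27.0167] [0.5532 1.2628 0.4447] 0.0313987437444336 0.0
travel [ 0.44   0.121 -0.118] rot [ 0.   0.  -0.3] ik [ 20.4966  26.7415  -6.9265   0.     -56.332   69.5034] 5.96527817548034e-14
brown (278, 191, 11, 9) [0.5119 0.0607 0.035 ]
brown (243, 191, 11, 9) [ 0.5563 -0.0286  0.035 ]
brown (262, 172, 15, 15) [ 0.4579 -0.0129  0.035 ]
white (252, 182, 24, 10) [ 0.4997 -0.009   0.035 ]
white (282, 165, 18, 40) [0.4553 0.0575 0.035 ]
white (235, 165, 14, 40) [ 0.5196 -0.0722  0.035 ]
```

Call:
{"op": "arm_command", "data": {
  "travel": [
    [0.44, 0.121, 0],
    [0.44, 0.121, 0],
    [0.44, 0.121, 0],
    [0.44, 0.121, -0.06],
    [0.44, 0.121, -0.118],
    [0.44, 0.121, -0.118],
    [0.44, 0.121, -0.118]
  ],
  "delta_rot": [
    [0, 0, -0.3],
    [0, 0, -0.3],
    [0, 0, -0.3],
    [0, 0, -0.3],
    [0, 0, -0.3],
    [0, 0, -0.3],
    [0, 0, -0.3]
  ],
  "grip": 0.7
}}

```text
time_s: 24.8
tcp_pos: [0.6819, 0.0507, 0.1209]
eef_rot: [180.0, 0.0, 0.0]
contact_force: [0.3, -0.2, 0.3]
gripper_width: 0.061
gripper_force: 0.0
```

```bash
python3 look.py; python3 - <<'E'
from fe import *
np.set_printoptions(precision=4,suppress=True)
s=r.get_state(); d=cap('wrist'); im=d['img']; P,e=s['tcp_pos'],s['eef_rot']
m=(im.min(axis=2)>150).astype(np.uint8); m[330:]=0; m[:,:200]=0; m[:,360:]=0
for c in cv2.findContours(m,0,1)[0]:
    if cv2.contourArea(c)>200:
        w=np.array([wray(d,u,v,P,e,.038)[:2] for u,v in cv2.convexHull(c).reshape(-1,2)],np.float32)
        print(cv2.boundingRect(c),cv2.minEnclosingCircle(w))
E
```

```text
24.8 [ 20.5409  26.6899  -6.8877   0.0078 -56.4392  69.4778] [0.6819 0.0507 0.1209] [179.988    0.0135   0.0229] [ 0.3383 -0.1602  0.2652] 0.06095224356327966 0.0
(253, 204, 49, 43) ((0.6826180815696716, 0.05183393880724907), 0.017816059291362762)
(222, 43, 62, 61) ((0.7911176085472107, 0.06845421344041824), 0.022959372028708458)
```

Call:
{"op": "arm_command", "data": {
  "travel": [
    [0, 0, -0.09],
    [0, 0, -0.15],
    [0, 0, -0.182],
    [0, 0, -0.182],
    [0, 0, -0.182]
  ],
  "delta_rot": [
    [0, 0, 0],
    [0, 0, 0],
    [0, 0, 0],
    [0, 0, 0],
    [0, 0, 0]
  ]
}}

```text
time_s: 25.48
tcp_pos: [0.6831, 0.0511, 0.0314]
eef_rot: [-180.0, -0.1, 0.0]
contact_force: [-0.0, -0.2, 0.1]
gripper_width: 0.0613
gripper_force: 0.0
```

Call:
{"op": "arm_command", "data": {
  "travel": [
    [0, 0, 0],
    [0, 0, 0],
    [0, 0, 0],
    [0, 0, 0],
    [0, 0, 0.06],
    [0, 0, 0.16],
    [0, 0, 0.26],
    [0, 0, 0.26]
  ],
  "delta_rot": [
    [0, 0, 0],
    [0, 0, 0],
    [0, 0, 0],
    [0, 0, 0],
    [0, 0, 0],
    [0, 0, 0],
    [0, 0, 0],
    [0, 0, 0]
  ],
  "grip": 0,
  "newtons": 20
}}

```text
time_s: 26.48
tcp_pos: [0.6845, 0.0514, 0.1648]
eef_rot: [-179.9, -0.5, 0.0]
contact_force: [-0.1, 0.3, -1.5]
gripper_width: 0.0314
gripper_force: 20.0
```

```bash
python3 look.py;  python3 go.py .682 .0505 .159 180 0 0 .520 -.01 .159 180 0 0
```

```text
26.475 [ 20.5421  24.4809  -4.2214   0.0505 -60.8157  69.4756] [0.6845 0.0514 0.1648] [-179.8726   -0.4668    0.0416] [-0.0899  0.2538 -1.4794] 0.031360191861970456 19.999871850013733
travel [-0.324 -0.121  0.   ] rot [0. 0. 0.] ik [ 20.503   10.39   -25.6097   0.     -54.0003  69.497 ] 2.1845399177591748e-14
```

Call:
{"op": "arm_command", "data": {
  "travel": [
    [-0.324, -0.121, 0],
    [-0.324, -0.121, 0],
    [-0.324, -0.121, 0],
    [-0.324, -0.121, 0],
    [-0.324, -0.121, 0],
    [-0.324, -0.121, -0.06],
    [-0.324, -0.121, -0.12],
    [-0.324, -0.121, -0.16],
    [-0.324, -0.121, -0.184],
    [-0.324, -0.121, -0.184],
    [-0.324, -0.121, -0.184]
  ],
  "delta_rot": [
    [0, 0, 0],
    [0, 0, 0],
    [0, 0, 0],
    [0, 0, 0],
    [0, 0, 0],
    [0, 0, 0],
    [0, 0, 0],
    [0, 0, 0],
    [0, 0, 0],
    [0, 0, 0],
    [0, 0, 0]
  ]
}}

```text
time_s: 27.85
tcp_pos: [0.5207, -0.0094, 0.0681]
eef_rot: [-180.0, -0.0, 0.0]
contact_force: [0.0, -0.5, -0.7]
gripper_width: 0.0314
gripper_force: 20.0
```

```bash
python3 look.py
```

```text
27.85 [ 20.568   17.0419 -31.3884  -0.0105 -41.52    69.4628] [ 0.5207 -0.0094  0.0681] [-179.9761   -0.0441    0.023 ] [ 0.0078 -0.4593 -0.6938] 0.031425408679852815 19.99989688396454
```

No contact yet. I'll lower slightly, release with a small opening, lift clear and wait.

Call:
{"op": "arm_command", "data": {
  "travel": [
    [0, 0, -0.008],
    [0, 0, -0.012],
    [0, 0, -0.012]
  ],
  "delta_rot": [
    [0, 0, 0],
    [0, 0, 0],
    [0, 0, 0]
  ]
}}

```text
time_s: 28.22
tcp_pos: [0.5199, -0.0097, 0.0616]
eef_rot: [-180.0, -0.0, 0.0]
contact_force: [-0.2, -0.8, -0.3]
gripper_width: 0.0311
gripper_force: 20.0
```

Call:
{"op": "arm_command", "data": {
  "travel": [
    [0, 0, 0],
    [0, 0, 0],
    [0, 0, 0],
    [0, 0, 0.03],
    [0, 0, 0.1],
    [0, 0, 0.2],
    [0, 0, 0.32],
    [0, 0.12, 0.4],
    [0, 0.24, 0.4],
    [0, 0.36, 0.4],
    [0, 0.48, 0.4],
    [0, 0.6, 0.4],
    [0, 0.6, 0.4],
    [0, 0.6, 0.4],
    [0, 0.6, 0.4]
  ],
  "delta_rot": [
    [0, 0, 0],
    [0, 0, 0],
    [0, 0, 0],
    [0, 0, 0],
    [0, 0, 0],
    [0, 0, 0],
    [0, 0, 0],
    [0, 0, 0],
    [0, 0, 0],
    [0, 0, 0],
    [0, 0, 0],
    [0, 0, 0],
    [0, 0, 0],
    [0, 0, 0],
    [0, 0, 0]
  ],
  "grip": 0.46
}}

```text
time_s: 30.1
tcp_pos: [0.52, 0.2893, 0.2622]
eef_rot: [-180.0, -0.0, -0.0]
contact_force: [0.8, -0.3, 0.1]
gripper_width: 0.04
gripper_force: 0.0
```

```bash
python3 look.py; python3 - <<'E'
from h import *
np.set_printoptions(precision=4,suppress=True)
d=cap('top'); im=d['img']; g=im.astype(int); V=im.max(axis=2)
def blobs(m,box,z,n,a=8):
    k=np.zeros(m.shape,np.uint8);x0,y0,x1,y1=box;k[y0:y1,x0:x1]=m[y0:y1,x0:x1]
    for c in cv2.findContours(k,0,1)[0]:
        if cv2.contourArea(c)>a:
            x,y,w,h=cv2.boundingRect(c); print(n,(x,y,w,h),ray(d,x+w/2,y+h/2,z)[:2],cv2.contourArea(c))
warm=g[...,0]-g[...,2]
blobs(warm>55,(290,230,345,295),.04,'stamp')
blobs(g.min(axis=2)>125,(285,230,345,295),.04,'white')
blobs(((V<75)&(warm>4)).astype(np.uint8),(265,210,350,310),.062,'bowl',500)
# beads in tray: circles
gr=cv2.cvtColor(cv2.resize(im[205:305,385:485],None,fx=4,fy=4,interpolation=cv2.INTER_CUBIC),cv2.COLOR_RGB2GRAY)
c=cv2.HoughCircles(gr,cv2.HOUGH_GRADIENT,1,30,param1=80,param2=16,minRadius=17,maxRadius=28)
if c is not None:
    for u,v,rr in c[0]: print('bead',ray(d,385+u/4,205+v/4,.018)[:2],rr/4)
blobs(g.min(axis=2)>150,(135,178,182,220),.024,'tape',50)
blobs(warm>25,(378,128,414,172),.03,'cork',50)
E
```

```text
30.1 [ 47.8866  12.4621  -8.3781  -0.0116 -69.1195  42.0704] [0.52   0.2893 0.2622] [-179.9628   -0.0189   -0.0472] [ 0.7979 -0.2942  0.0889] 0.04002900034216611 0.0
stamp (307, 260, 15, 15) [ 0.462  -0.0085] 189.5
white (285, 277, 60, 18) [ 0.4165 -0.0095] 246.0
white (299, 242, 33, 19) [ 0.5016 -0.0111] 287.5
white (337, 230, 8, 6) [ 0.5475 -0.0752] 15.0
white (285, 230, 7, 7) [0.5463 0.0561] 24.0
bowl (283, 227, 66, 65) [ 0.4832 -0.0101] 3276.5
bead [ 0.4897 -0.2617] 5.125
bead [ 0.5087 -0.32  ] 4.9
bead [ 0.4457 -0.3771] 4.8
bead [ 0.572  -0.2658] 5.075
tape (141, 182, 37, 36) [0.6309 0.3814] 972.0
cork (383, 133, 26, 35) [ 0.7582 -0.2199] 817.0
```

```bash
python3 -c "
from plant import r,close_job
print(close_job())"
```

```text
the job is handed in; nothing more can be done
None
```

Job handed in at about 30 s: all four beads are in the tray, the bowl stands upright on the cork mat with the marker, stamp and jar put in, in that order, and the tape and cork block still measure in place (I did not re-measure the brush). The final state was confirmed by image measurement only, because I had already viewed 11 pictures, one over the limit of 10.

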